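Open the combination padlock and show it to the leaning tablet

ROBOT

A 6-joint arm with a two-finger parallel gripper is mounted at the origin on a cart in front of the work surface, level with it; the furniture and walls round the work are solid. World frame = base frame: x ahead of the robot, y to its left, z up, the work surface at z = 0. Lengths are in m, angles in rad, forces in N, time in s.
With the tool pointing down it reaches from about 0.35 to 1 m from the base axis. Payload 7.1 kg.
Tool frame: the origin (TCP) lies at the very end of the fingers, on their centre line; the grasp point (between the pads) lies grip_depth behind it (grip_depth is the distance from the TCP to the grasp point, in m); z points along the fingers, y is the line along which they close (so a half turn about z gives the same grasp; the last joint's range is limited). The gripper opens to 85 mm and grips with 20 to 120 N. Pads are 22 mm wide; open, the fingers measure 114 mm over their backs; the gripper's body (76 mm by 85 mm) begins 54 mm behind the grasp point. The pads swing forward as they close: fully open they stand 13 mm farther back than shut.
Start: joints at [1.179, 0.423, 1.63, -0, 1.089, -0.019], TCP at [0.228, 0.582, 0.231] pointing down, gripper open.
Joint ranges: [-3, 3], [-0.9, 2.11], [0.09, 2.58], [-1.31, 4.45], [0.11, 2.69], [-2.54, 2.54]. Speed limits (rad/s): [2.39, 2.39, 3.01, 3.14, 3.14, 3.14].

INTERFACE

Orientations are given as a 3x3 rotation matrix whose columns are the frame's x, y, z axes.
In Python, from plant import observe, grab_frame, camera_model, close_job, grip_depth gives the robot as it stands.
- The arm moves only by the tool apply_moves, never from a script. Its argument "motion" is a list of rows, each a list of 7 numbers: the turn, a rotation vector about the world's x, y, z scaled (see below), then the shift along the world's x, y, z scaled (see below), then the gripper command: -1 is shut, 1 is fully open, values between are in proportion. In form: [[rx, ry, rz, tx, ty, tz, hand], ...]. A call has 1 to 10 rows; each row is the pose to reach, as a shift and turn from the pose commanded when the call began; what a row does not reach only later rows make up. The controller multiplies each number of a shift by 750 mm and each number of a turn by 30 degrees. A row lasts 1/10 s, in which the tool goes at most 50 mm and 8.59 degrees, less where a joint would pass 70% of its speed; a pose out of reach is approached as far as the arm can. A call with a number of a shift or a turn outside -1 to 1 is refused whole. A call with a gripper value outside its range is refused whole. The fingers move at their own pace and stop on an object; "squeeze" is the grip in N (left out, the last holds). Time passes only in rows, so rows that repeat a pose let the fingers close. It gives the time, the measured TCP pose, the force, the opening and the grip force at its end, in the units of the state.
- observe(): the state, without advancing time (a new reading comes with each control period).
- grab_frame(name): name is "scene" or "top"; returns (picture, depth): 400x640x3 uint8, red, green, blue; 400x640 float32, m along the optical axis (not along the pixel's ray), 0 where there is no reading.
- camera_model(name): a dict with "fx", "fy", "cx", "cy" (pixels), "pose" (4x4, takes a point from camera to world coordinates). Camera axes: x right, y down, z forward; pixel columns grow to the right and rows downward; lengths in m; the calibration is good to about 2 mm. A picture is of the moment at which its call begins. camera_model takes no time and is no camera call.
- close_job(): hands the job in; it is judged then, once.
The state is a dict: "time": time; "joints": joint angles; "joint_velocities": joint speeds; "joint_torque": joint torques, N m; "ee_pos": TCP position; "ee_rot": TCP orientation; "ft_force": force on the tool from outside, world axes, zero at the start; "torque": the same for the moment, N m; "opening": opening from 0.0 (shut) to 1.0 (fully open); "grip_force": force on a finger pad.
Only numpy, scipy, OpenCV 4.12 (cv2) and the standard library are available. Lean on these libraries where they do the work, as an engineer would, in place of code of your own. Each camera call takes 0.05 s, during which the arm holds its last target. There are 200 camera calls.

TASK

Take the tablet out of its dock and lean it against the broad side of the tall blue mould block, standing on the worktop on its short lower edge with the screen facing away from the block, so that its camera looks out over the work. Then open the padlock on the gauge case: turn the dial clockwise (from above) until the white line clicks in at the red mark, back anticlockwise until it clicks in at the green mark, and pull the shackle all the way out while the lock lies in its recess. Lift the lock off and finish still holding it up for the record, dial upward and level, 10 to 25 cm straight out in front of the middle of the tablet's screen, with nothing but the gripper carrying it; let neither tablet nor lock fall and do not shift the mould half, screwdriver or syringe.

Things in the scene. Friction and masses are not known exactly. Their poses are not given: they have to be found in the camera images.
- tablet: Black tablet, 110 wide x 150 high x 11 thick, 0.32 kg, at first upright in the dock on its short lower edge. Origin: middle of that edge (mid thickness). y along its width, z up to the upper edge, the light screen faces its own -x. Take it by the upper edge across its 11 mm, from above.
- tablet_screen (a point): Middle of the tablet's screen, on its surface, 75 mm above the lower edge; axes as the tablet's, -x points straight out of the screen.
- dock: Grey charging dock, fixed, 74 x 94 x 30: a slot 13 wide along its y, its floor 8 above the worktop; back wall (+x) up to 30, front wall up to 20. Origin: middle of its underside, under the slot.
- mould: Blue two-part mould block standing upright on the worktop behind the dock, loose, 0.9 kg: 74 (its x) x 36 (its y) x 94 high, a plain box. Origin: middle of its underside. Its +y broad face (74 x 94) is turned towards the robot.
- gauge_case: Grey aluminium gauge case, fixed: 120 (x) x 160 (y), top at 60. Origin: middle of its underside. The half of the top on its +x side is a deck with a rubber curb 6 high round the lock; a hasp strap 3 thick runs over from the lid to the upright eye.
- eye (a point): Centre of the 13 mm hole in the upright steel eye plate on the deck (24 wide along the case's x, 4 thick along y, 26 high). The toe leg of the shackle is threaded through it along y.
- padlock: Steel padlock lying loose and flat inside the curb (1.5 play each way), about 0.5 kg, balance point 10 from the dial axis towards the shackle. Body 64 (x) x 60 (y) x 26. Origin: middle of its underside; z up through the dial, +y to the shackle. Lifts straight off only with the shackle over 24 out; until then the eye holds it. Round dial on top, 38 diameter, 27 to 45 above the origin.
- lock_dial (a point): Middle of the dial's top, on its axis, 44.5 above the padlock's underside.
- dial (a joint): Dial angle, rad, growing anticlockwise from above; starts in a notch from -0.42 to 0.42. At 0 the white line points to the padlock's -x. Spring notches every 0.419 rad (24 deg, 0.06 N m); it settles in the nearest when let go. Red mark at -0.838, green at +0.419. Clockwise it carries an inner wheel, to be left at red within 0.1 rad. If turned a notch past red: back to +2.1 or more and begin again.
- shackle (a joint): How far the shackle is pulled out, m: 0 locked, 0.032 fully out (stop). Slides along the padlock's +y, stays where it is left; about 3 N slides it when the dial has been set, otherwise it is locked.
- shackle_grip (a point): Midway between the straight legs of the U-shaped shackle, 36 out from the body, 13 above the padlock's underside; moves with the shackle. Bar 9 thick, legs 40 apart (49 across the outside), level, along the padlock's y; crown 60 out from the body when closed. Can be gripped across both legs from above.
- mould_half: Blue mould half, 108 x 78 x 20, lying near the table's front edge; bystander.
- screwdriver: Screwdriver with green handle, 170 long; bystander at the left.
- syringe: Clear syringe, 130 long; bystander at the left.
Not all that is in view belongs to the job. Of the things that look like the mould, take the one that is nearest to the robot's base at the start.

How it is judged:
By the outcome, as a careful person would: the job done as asked, in the order asked, and still so for the second after the job is handed in, while the arm keeps its last pose, push and grip.
It also fails if it takes over 61 s, if anything falls off the work surface, if the arm or the gripper's body presses on something with over 40 N, if the wrist force passes 120 N, or if a joint passes its speed limit or range.

## Working session

There is one attempt and no reset: what is moved stays moved. The work goes in short steps, Python scripts to look and compute and a tool call to move; the robot and the scene stay as the last step left them, time stands still between calls to the robot, and variables do not carry over. Pictures are saved under pics/ and viewed, at most 10 in all, crops included, and the job is handed in when it is done.

Besides the shell and the picture viewer there is one more tool, called after "Call:" as name([rows], argument=value, ...), one row to a line, values as JSON. apply_moves: Moves the arm, as the interface text tells. Shifts and turns lie within -1 to 1; 1 stands for 750 mm of shift or 30 degrees of turn. Its arguments: {"type":"object","properties":{"motion":{"type":"array"},"squeeze":{"type":"number"}},"required":["motion"]}

```bash
mkdir -p pics; ls
cat > h.py <<'E'
import numpy as np, cv2
from plant import observe, grab_frame, camera_model, close_job, grip_depth
def snap(n,tag):
    p,d=grab_frame(n); cv2.imwrite(f'pics/{tag}.png',p[:,:,::-1]); np.savez(f'pics/{tag}.npz',p=p,d=d)
    return p,d
def cloud(n,d):
    m=camera_model(n); T=np.array(m['pose']); v,u=np.indices(d.shape)
    c=np.stack([(u-m['cx'])/m['fx']*d,(v-m['cy'])/m['fy']*d,d],-1)
    w=c@T[:3,:3].T+T[:3,3]; w[d<=0]=np.nan
    return w
def proj(n,X):
    m=camera_model(n); T=np.array(m['pose']); c=(np.array(X)-T[:3,3])@T[:3,:3]
    return c[0]/c[2]*m['fx']+m['cx'],c[1]/c[2]*m['fy']+m['cy']
E
python3 - <<'E'
from h import *
for n in('scene','top'):
    snap(n,n+'0'); m=camera_model(n); print(n,m['fx'],np.round(m['pose'],3))
print(grip_depth if not callable(grip_depth) else grip_depth()); o=observe(); print(o['time'],np.round(o['ee_rot'],3),o['ee_pos'],o['opening'])
E
```

```text
pics
scene 475.475156574056 [[ 0.913 -0.179  0.368  0.167]
 [-0.409 -0.43   0.805 -0.6  ]
 [ 0.014 -0.885 -0.465  0.613]
 [ 0.     0.     0.     1.   ]]
top 386.160847471996 [[ 0.059 -0.978  0.198  0.436]
 [-0.998 -0.058  0.014  0.311]
 [-0.002 -0.199 -0.98   0.948]
 [ 0.     0.     0.     1.   ]]
0.0187
0.1 [[-0.931  0.364 -0.001]
 [ 0.364  0.931 -0.001]
 [ 0.    -0.001 -1.   ]] [0.2274214  0.58161794 0.23062008] 1.000494286751811
```

View pics/scene0.png

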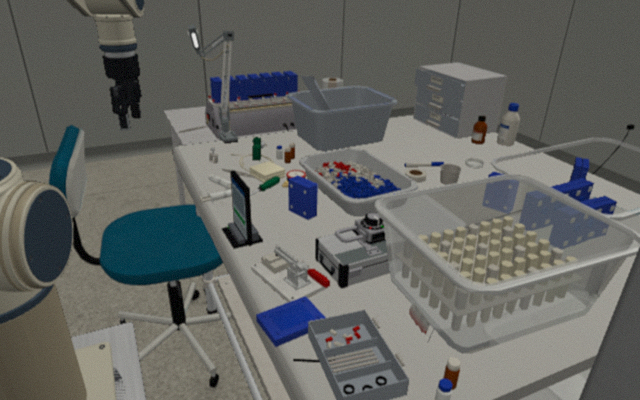

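View pics/top0.png

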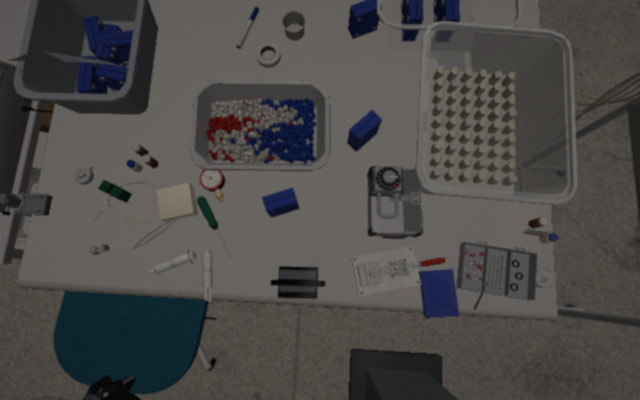

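The scene view shows the tablet in its dock at (240,210), a blue block at (303,197) and the padlock on its case at (372,228). In the top view the dock is at (298,282) and the lock dial at (388,178). Candidates for the mould (top view): (281,202), (364,130), (363,17), (412,12) and (446,10), plus the bin pieces at (105,50). The one just behind the dock and nearest the base is (281,202).

Run:
```python
from h import *
z=np.load('pics/top0.npz'); p,d=z['p'],z['d']; w=cloud('top',d)
print('base px',proj('top',[0,0,0]))
def rect(name,u0,v0,u1,v1,zl,zh,mask=None):
    q=w[v0:v1,u0:u1].reshape(-1,3); ok=(q[:,2]>zl)&(q[:,2]<zh)
    if mask is not None: ok&=mask[v0:v1,u0:u1].ravel()
    q=q[ok]; r=cv2.minAreaRect((q[:,:2]*1000).astype(np.float32)); b=cv2.boxPoints(r)
    print(name,len(q),'z',np.round(np.percentile(q[:,2],[5,50,95]),3),'c',np.round(r[0],1),'s',np.round(r[1],1),'a',round(r[2],1)); return q
rect('mouldtop',255,180,310,225,.085,.105)
rect('mouldB',340,105,390,155,.08,.12)
rect('tablet top',260,260,335,305,.14,.175)
rect('dock',260,255,340,305,.022,.04)
rect('dockfront',260,255,340,305,.015,.04)
rect('case top',360,155,435,245,.052,.066)
rect('lock',360,155,435,245,.08,.096)
rect('dial',360,155,435,245,.1,.112)
rect('eye?',360,155,435,245,.068,.079)
rect('half',415,262,465,325,.012,.03)
q=w[100:300,10:560,2]; print('table z',np.nanmedian(q))
a=cv2.resize(p[150:310,230:440][:,:,::-1],None,fx=3.6,fy=3.6,interpolation=2); cv2.imwrite('pics/c1.png',a)
```

```text
base px (np.float64(451.66859637235575), np.float64(491.6557571349477))
mouldtop 506 z [0.09  0.093 0.096] c [605.8 413.7] s [35.5 73.8] a 21.5
mouldB 491 z [0.086 0.093 0.096] c [796.9 225.8] s [35.8 75.2] a 45.4
tablet top 321 z [0.154 0.157 0.159] c [424.3 355.6] s [ 11.5 108.5] a 1.7
dock 364 z [0.025 0.029 0.032] c [428.4 364.7] s [48.2 87. ] a 3.4
dockfront 580 z [0.018 0.028 0.032] c [427.1 364.8] s [50.7 87.4] a 3.3
case top 2455 z [0.057 0.06  0.064] c [643.4 128.7] s [193.9 154.6] a 2.3
lock 520 z [0.082 0.085 0.09 ] c [655.  125.1] s [114.4 148.3] a 12.5
dial 219 z [0.101 0.104 0.106] c [682.6 124.2] s [ 37.6 129.4] a 16.5
eye? 286 z [0.069 0.076 0.078] c [650.1 121.9] s [104.9 167.6] a 21.4
half 1749 z [0.014 0.017 0.021] c [426.9  31. ] s [128.6 112.2] a 3.4
table z 0.0005320191225931525
```

View pics/c1.png

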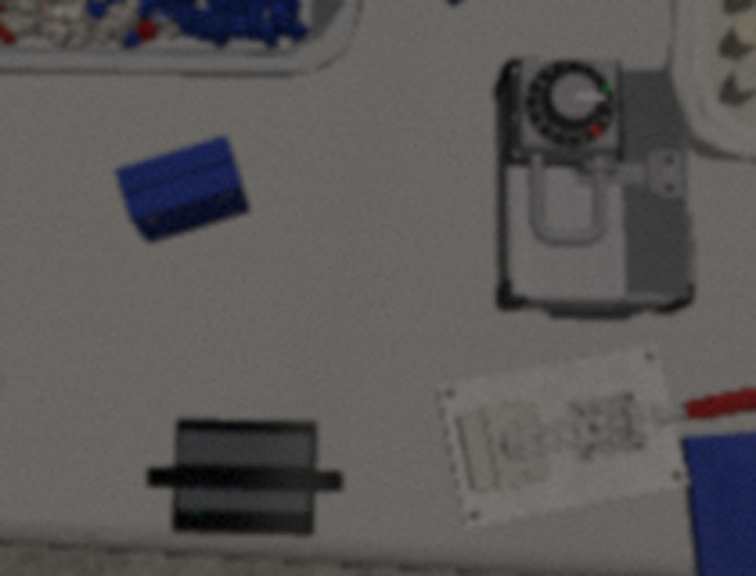

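Call:
apply_moves([
  [0, 0, -1, 0.262, -0.301, 0, 1],
  [0, 0, -1, 0.262, -0.301, 0, 1],
  [0, 0, -1, 0.262, -0.301, 0, 1],
  [0, 0, -1, 0.262, -0.301, 0, 1],
  [0, 0, -1, 0.262, -0.301, 0, 1],
  [0, 0, -1, 0.262, -0.301, 0, 1],
  [0, 0, -1, 0.262, -0.301, 0, 1],
])

```text
time: 0.8
ee_pos: [0.4271, 0.3522, 0.2311]
ee_rot: [[-0.62, 0.784, 0.0], [0.784, 0.62, -0.001], [-0.001, -0.001, -1.0]]
ft_force: [0.0, 1.2, -0.2]
opening: 0.999
grip_force: 0.0
```

Run:
```python
from h import *
z=np.load('pics/top0.npz'); p,d=z['p'],z['d']; w=cloud('top',d)
def reg(u0,v0,u1,v1,zl,zh):
    q=w[v0:v1,u0:u1].reshape(-1,3); return q[(q[:,2]>zl)&(q[:,2]<zh)]
def rep(n,q):
    r=cv2.minAreaRect((q[:,:2]*1000).astype(np.float32)); c=q[:,:2]-q[:,:2].mean(0); U=np.linalg.svd(c,full_matrices=False)[2][0]
    print(n,len(q),np.round(np.median(q,0),4),'c',np.round(r[0],1),np.round(r[1],1),round(r[2],1),'pca',round(np.degrees(np.arctan2(U[1],U[0]))%180,2))
rep('tab',reg(262,265,335,300,.145,.175))
rep('mould',reg(255,180,310,225,.088,.105))
rep('dial',reg(374,163,403,192,.098,.11))
rep('body',reg(366,160,408,205,.080,.092))
rep('case',reg(366,205,428,240,.055,.066))
rep('bin rim',reg(415,150,450,200,.06,.3))
h=reg(415,262,465,325,.017,.03); rep('half',h)
```

```text
tab 319 [0.4244 0.3553 0.1568] c [424.3 355.6] [ 11.5 108.5] 1.7 pca 91.9
mould 498 [0.6055 0.4137 0.093 ] c [605.8 413.7] [35.5 73.8] 21.5 pca 111.06
dial 227 [0.6691 0.169  0.1039] c [669.6 168.7] [37.9 36.6] 24.7 pca 134.84
body 483 [0.659  0.1704 0.0854] c [662.  168.1] [75.6 64.8] 1.9 pca 50.66
case 1358 [0.5776 0.1366 0.0596] c [581.2 142.8] [ 68.9 120.2] 3.2 pca 94.97
bin rim 1382 [0.6835 0.0704 0.0996] c [687.8  73. ] [105.2 137.7] 89.8 pca 146.24
half 963 [0.4211 0.0295 0.0183] c [422.8  19.2] [117.6 114.8] 14.9 pca 172.24
```

Call:
apply_moves([
  [0, 0, -1, 0, 0, 0, 0.2],
  [0, 0, -1, 0, 0, 0, 0.2],
  [0, 0, -1, 0, 0, 0, 0.2],
  [0, 0, -1, 0, 0, -0.02, 0.2],
])

```text
time: 1.2
ee_pos: [0.4247, 0.3574, 0.2176]
ee_rot: [[-0.145, 0.989, 0.002], [0.989, 0.145, 0.002], [0.002, 0.003, -1.0]]
ft_force: [-0.1, 0.1, -0.0]
opening: 0.599
grip_force: 0.0
```

Call:
apply_moves([
  [0, 0, -0.228, 0, 0, 0, 0.2],
  [0, 0, -0.228, 0, 0, 0, 0.2],
  [0, 0, -0.228, 0, 0, 0, 0.2],
])

```text
time: 1.5
ee_pos: [0.4238, 0.3566, 0.2163]
ee_rot: [[-0.035, 0.999, -0.0], [0.999, 0.035, -0.0], [-0.0, -0.0, -1.0]]
ft_force: [0.6, 0.5, 0.1]
opening: 0.601
grip_force: 0.0
```

Call:
apply_moves([
  [0, 0, 0, 0, 0, -0.06, 0.2],
  [0, 0, 0, 0, 0, -0.121, 0.2],
  [0, 0, 0, 0, 0, -0.121, 0.2],
  [0, 0, 0, 0, 0, -0.121, -1],
  [0, 0, 0, 0, 0, -0.121, -1],
  [0, 0, 0, 0, 0, -0.121, -1],
  [0, 0, 0, 0, 0, -0.121, -1],
  [0, 0, 0, 0, 0, -0.121, -1],
], squeeze=50)

```text
time: 2.3
ee_pos: [0.4256, 0.3575, 0.1281]
ee_rot: [[-0.032, 0.999, 0.004], [0.999, 0.032, 0.003], [0.003, 0.004, -1.0]]
ft_force: [-0.8, -0.1, 9.0]
opening: 0.119
grip_force: 50.3
```

```bash
python3 -c "
from scipy.spatial.transform import Rotation as R;import numpy as np
a=np.array([-.362,.932,0])
r=R.from_rotvec(a*np.radians(12))*R.from_rotvec([0,0,np.radians(19.4)]);print(np.degrees(r.as_rotvec())/30)"
```

```text
[-0.08029893  0.39374018  0.64429284]
```

Call:
apply_moves([
  [0, 0, 0, 0, 0, 0.03, -1],
  [0, 0, 0, 0, 0, 0.06, -1],
  [0, 0, 0, 0, 0, 0.08, -1],
  [0, 0, 0, 0, 0, 0.08, -1],
])

```text
time: 2.7
ee_pos: [0.4254, 0.3573, 0.1885]
ee_rot: [[-0.032, 0.999, 0.004], [0.999, 0.032, 0.003], [0.003, 0.004, -1.0]]
ft_force: [-0.2, 0.8, -3.5]
opening: 0.119
grip_force: 49.8
```

Call:
apply_moves([
  [-0.02, 0.1, 0.16, 0.05, 0.017, 0, -1],
  [-0.04, 0.2, 0.32, 0.1, 0.034, 0, -1],
  [-0.06, 0.3, 0.48, 0.15, 0.05, 0, -1],
  [-0.08, 0.394, 0.644, 0.2, 0.064, -0.01, -1],
  [-0.08, 0.394, 0.644, 0.214, 0.068, -0.03, -1],
  [-0.08, 0.394, 0.644, 0.214, 0.068, -0.041, -1],
  [-0.08, 0.394, 0.644, 0.214, 0.068, -0.041, -1],
  [-0.08, 0.394, 0.644, 0.214, 0.068, -0.041, -1],
])

```text
time: 3.5
ee_pos: [0.5833, 0.407, 0.1545]
ee_rot: [[-0.362, 0.912, -0.195], [0.932, 0.354, -0.076], [-0.0, -0.21, -0.978]]
ft_force: [0.3, 0.3, -1.8]
opening: 0.117
grip_force: 50.6
```

Run:
```python
from h import *
p,d=snap('scene','s1'); 
cv2.imwrite('pics/s1c.png',cv2.resize(p[140:300,180:400][:,:,::-1],None,fx=3.5,fy=3.5,interpolation=2))
o=observe(); print(o['ee_pos'],np.round(o['ee_rot'],3))
p,d=snap('top','t1'); w=cloud('top',d); q=w[150:235,240:330].reshape(-1,3); q=q[(q[:,2]>.086)&(q[:,2]<.1)]
print(np.round(np.median(q,0),3),cv2.minAreaRect((q[:,:2]*1000).astype(np.float32)))
```

```text
[0.5837287  0.40730564 0.15540211] [[-0.362  0.912 -0.194]
 [ 0.932  0.354 -0.075]
 [ 0.    -0.208 -0.978]]
[nan nan nan] ((0.0, 0.0), (0.0, 0.0), 0.0)
  return _methods._mean(a, axis=axis, dtype=dtype,
  ret = um.true_divide(
```

View pics/s1c.png

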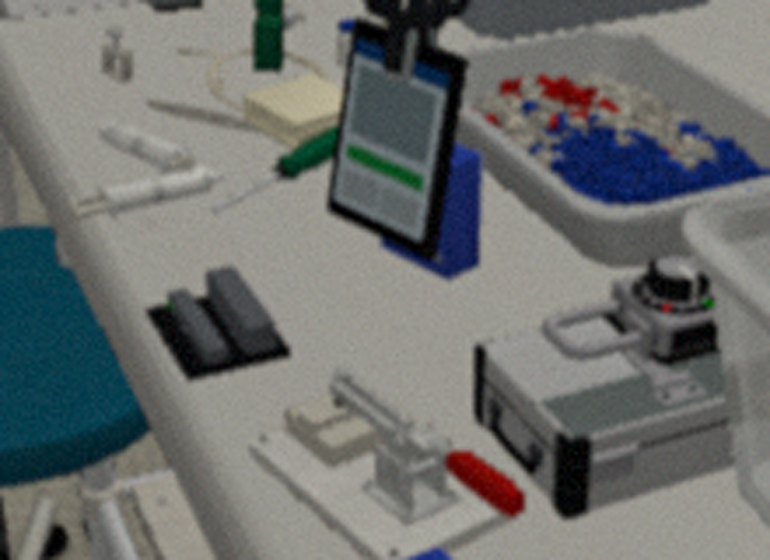

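The crop shows the tablet held with its screen outward, tilted back, just in front of the mould block (block at crop (455,215)); the block has not moved.

Call:
apply_moves([
  [0, 0, 0, 0.002, 0.001, -0.015, -1],
  [0, 0, 0, 0.002, 0.001, -0.03, -1],
  [0, 0, 0, 0.002, 0.001, -0.038, -1],
  [0, 0, 0, 0.002, 0.001, -0.044, -1],
  [0, 0, 0, 0.002, 0.001, -0.046, -1],
  [0, 0, 0, 0.002, 0.001, -0.046, -1],
])

```text
time: 4.2
ee_pos: [0.586, 0.408, 0.12]
ee_rot: [[-0.361, 0.912, -0.194], [0.932, 0.353, -0.075], [-0.0, -0.208, -0.978]]
ft_force: [-0.1, -0.2, -2.4]
opening: 0.117
grip_force: 50.6
```

Call:
apply_moves([
  [0, 0, 0, 0, 0, -0.0015, -1],
  [0, 0, 0, 0, 0, -0.003, -1],
  [0, 0, 0, 0, 0, -0.003, -1],
])

```text
time: 4.5
ee_pos: [0.5865, 0.4082, 0.1187]
ee_rot: [[-0.361, 0.912, -0.193], [0.932, 0.354, -0.075], [0.0, -0.207, -0.978]]
ft_force: [0.7, -0.7, 0.0]
opening: 0.116
grip_force: 51.0
```

Call:
apply_moves([
  [0, 0, 0, 0, 0, 0, -0.7],
  [0, 0, 0, 0, 0, 0, -0.6],
  [0, 0, 0, 0, 0, 0, -0.4],
  [0, 0, 0, 0, 0, 0, -0.4],
])

```text
time: 4.9
ee_pos: [0.5862, 0.4081, 0.1183]
ee_rot: [[-0.361, 0.912, -0.194], [0.932, 0.354, -0.075], [0.0, -0.208, -0.978]]
ft_force: [0.6, 0.6, -0.3]
opening: 0.301
grip_force: 0.2
```

Run:
```python
from h import *
p,d=snap('scene','s2'); w=cloud('scene',d)
cv2.imwrite('pics/s2c.png',cv2.resize(p[120:240,240:350][:,:,::-1],None,fx=5,fy=5,interpolation=2))
# screen plane
hsv=cv2.cvtColor(p,cv2.COLOR_RGB2HSV)
for (u,v) in [(285,165),(300,170),(283,195),(297,200),(290,180)]: print(u,v,p[v,u],np.round(w[v,u],3))
```

```text
285 165 [ 3 30 59] [0.571 0.451 0.129]
300 170 [ 0 26 55] [0.591 0.4   0.132]
283 195 [ 0 75 24] [0.558 0.437 0.052]
297 200 [53 92 66] [0.575 0.382 0.06 ]
290 180 [68 80 83] [0.572 0.421 0.099]
```

View pics/s2c.png

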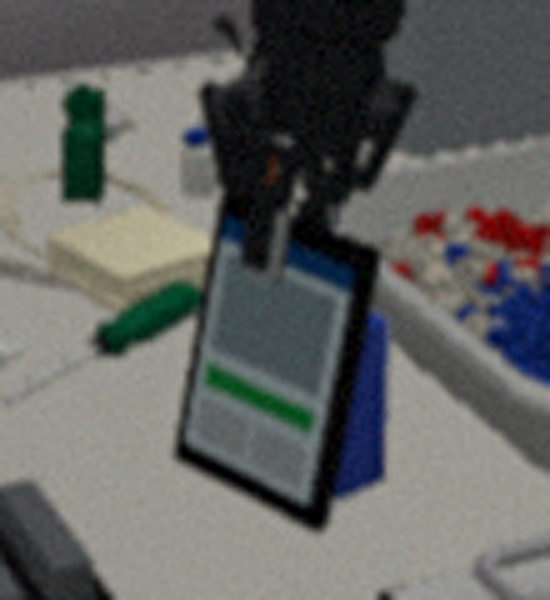

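The tablet now leans on the block by itself, with the fingers open on either side of its top edge (crop (265,235)). I'll withdraw along the tool axis.

Call:
apply_moves([
  [0, 0, 0, 0.0025, 0.001, 0.013, -0.4],
  [0, 0, 0, 0.005, 0.002, 0.026, -0.4],
  [0, 0, 0, 0.0105, 0.004, 0.052, -0.4],
  [0, 0, 0, 0.016, 0.006, 0.08, -0.3],
  [0, 0, 0, 0.016, 0.006, 0.12, -0.3],
])

```text
time: 5.45
ee_pos: [0.5981, 0.4124, 0.2087]
ee_rot: [[-0.361, 0.912, -0.195], [0.932, 0.353, -0.076], [-0.0, -0.209, -0.978]]
ft_force: [-0.2, 0.3, -0.3]
opening: 0.351
grip_force: 0.0
```

Run:
```python
from h import *
from scipy.spatial.transform import Rotation as R
o=observe(); r0=np.array(o['ee_rot']); print(o['time'],o['ee_pos'])
def want(yaw):
    c,s=np.cos(yaw),np.sin(yaw); return np.array([[-s,c,0],[c,s,0],[0,0,-1]])
for y in (2,50,-22):
    v=R.from_matrix(want(np.radians(y))@r0.T).as_rotvec(); print(y,np.round(np.degrees(v)/30,4))
p,d=snap('top','t2'); w=cloud('top',d)
q=w[163:192,374:403].reshape(-1,3); q=q[(q[:,2]>.098)&(q[:,2]<.11)]; print(np.round(np.median(q,0),4))
q=w[150:235,240:330].reshape(-1,3)
for lo,hi in((.086,.1),(.12,.165)):
    k=q[(q[:,2]>lo)&(q[:,2]<hi)]; print(lo,len(k),np.round(np.median(k,0),3),cv2.minAreaRect((k[:,:2]*1000).astype(np.float32)))
c=p[155:230,355:435][:,:,::-1]; cv2.imwrite('pics/t2c.png',cv2.resize(c,None,fx=7,fy=7,interpolation=2))
```

```text
5.45 [0.59813198 0.41242688 0.20865382]
2 [ 0.0817 -0.396  -0.6371]
50 [ 0.2371 -0.3305  0.957 ]
-22 [-0.0025 -0.4121 -1.434 ]
[0.6691 0.1694 0.1038]
0.086 0 [nan nan nan] ((0.0, 0.0), (0.0, 0.0), 0.0)
0.12 0 [nan nan nan] ((0.0, 0.0), (0.0, 0.0), 0.0)
  return _methods._mean(a, axis=axis, dtype=dtype,
  ret = um.true_divide(
```

View pics/t2c.png

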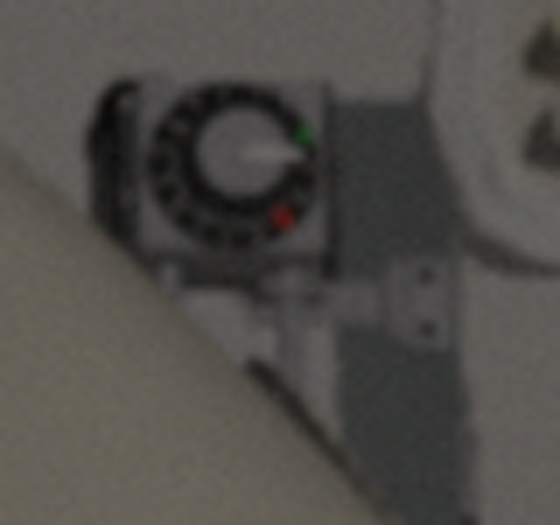

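The close crop shows the dial's white line pointing right at (300,153), i.e. angle 0, with green at (303,133) and red at (285,215), as described.

Run:
```python
from h import *
z=np.load('pics/top0.npz'); w=cloud('top',z['d'])
for (u,v) in [(418,165),(421,175),(424,185),(420,150),(430,190),(428,170),(434,180)]: print(u,v,np.round(w[v,u],3))
q=w[140:205,405:450].reshape(-1,3); k=q[q[:,2]>.13]; print(len(k)); 
if len(k): print(np.round(k[:,2].max(),3), 'max y',np.round(np.sort(k[:,1])[-5:],3)); 
r=np.hypot(q[:,0]-.669,q[:,1]-.169); k=q[(q[:,2]>.07)]; r=np.hypot(k[:,0]-.669,k[:,1]-.169); i=np.argsort(r)[:400:40]; print(np.c_[r[i],k[i]].round(3))
```

```text
418 165 [0.679 0.122 0.176]
421 175 [0.657 0.116 0.178]
424 185 [nan nan nan]
420 150 [0.712 0.119 0.177]
430 190 [0.627 0.098 0.177]
428 170 [0.704 0.071 0.062]
434 180 [0.681 0.056 0.059]
732
0.181 max y [0.125 0.125 0.125 0.126 0.126]
[[0.043 0.671 0.126 0.173]
 [0.049 0.672 0.12  0.176]
 [0.053 0.672 0.117 0.178]
 [0.055 0.675 0.114 0.175]
 [0.058 0.649 0.114 0.178]
 [0.061 0.69  0.112 0.176]
 [0.063 0.701 0.115 0.177]
 [0.065 0.712 0.12  0.175]
 [0.067 0.701 0.11  0.176]
 [0.07  0.703 0.107 0.173]]
```

Call:
apply_moves([
  [0.08, -0.396, -0.637, 0, 0, 0, -0.1],
  [0.08, -0.396, -0.637, 0.03, -0.06, 0, 0.1],
  [0.08, -0.396, -0.637, 0.06, -0.12, 0, 0.2],
  [0.08, -0.396, -0.637, 0.08, -0.18, 0, 0.2],
  [0.08, -0.396, -0.637, 0.09, -0.24, 0, 0.2],
  [0.08, -0.396, -0.637, 0.094, -0.3, 0, 0.2],
  [0.08, -0.396, -0.637, 0.094, -0.325, 0, 0.2],
  [0.08, -0.396, -0.637, 0.094, -0.325, 0, 0.2],
  [0.08, -0.396, -0.637, 0.094, -0.325, 0, 0.2],
])

```text
time: 6.4
ee_pos: [0.6689, 0.1692, 0.2087]
ee_rot: [[-0.034, 0.999, 0.002], [0.999, 0.034, 0.0], [0.0, 0.002, -1.0]]
ft_force: [-0.5, -0.0, 0.1]
opening: 0.6
grip_force: 0.0
```

The bin's rim is at z≈0.178 and only about 45 mm from the dial axis, so an upright gripper body would hit it while turning. I'll tilt the tool about its closing axis, leaning away from the bin, and turn about the vertical dial axis.

Run:
```python
from scipy.spatial.transform import Rotation as R;import numpy as np
y=np.radians(14)
r=R.from_rotvec(-np.array([np.cos(y),np.sin(y),0])*np.radians(18))*R.from_rotvec([0,0,np.radians(12)]);print(np.degrees(r.as_rotvec())/30)
```

```text
[-0.59524099 -0.08365567  0.39669991]
```

Call:
apply_moves([
  [-0.2, -0.028, 0.132, 0, 0, 0, 0.3],
  [-0.4, -0.056, 0.264, 0, 0, 0, 0.3],
  [-0.595, -0.084, 0.397, 0, 0, 0, 0.3],
  [-0.595, -0.084, 0.397, 0, 0, -0.05, 0.3],
  [-0.595, -0.084, 0.397, 0, 0, -0.1, 0.3],
  [-0.595, -0.084, 0.397, 0, 0, -0.12, 0.3],
  [-0.595, -0.084, 0.397, 0, 0, -0.13, 0.3],
  [-0.595, -0.084, 0.397, 0, 0, -0.13, 0.3],
])

```text
time: 7.2
ee_pos: [0.6687, 0.1695, 0.1104]
ee_rot: [[-0.231, 0.97, 0.076], [0.922, 0.243, -0.3], [-0.31, 0.001, -0.951]]
ft_force: [-1.2, -0.2, 0.0]
opening: 0.649
grip_force: 0.0
```

Run:
```python
from h import *
p,d=snap('scene','s3'); print(observe()['ee_pos'],observe()['joints'])
cv2.imwrite('pics/s3c.png',cv2.resize(p[140:300,290:450][:,:,::-1],None,fx=3.7,fy=3.7,interpolation=2))
```

```text
[0.66933826 0.16943175 0.11151046] [ 0.36501128  0.68026602  1.53251032 -0.37450248  0.99838962  0.33554426]
```

View pics/s3c.png

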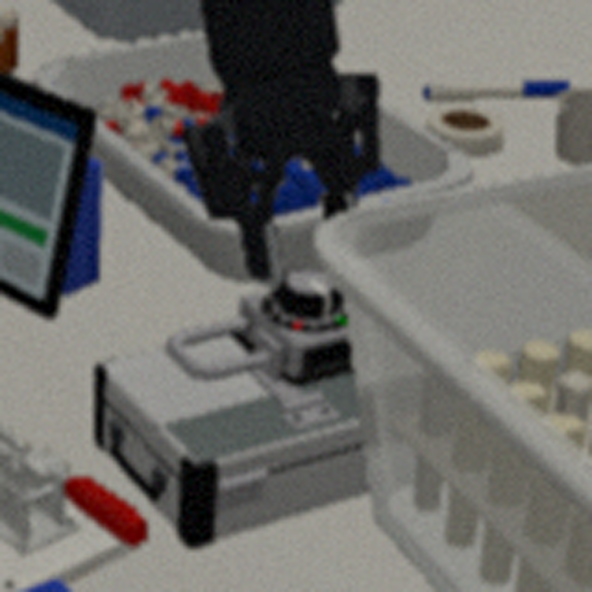

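The fingers straddle the dial (crop (305,290)), and the gripper body is clear of the bin rim. I'll lower it and close.

Call:
apply_moves([
  [0, 0, 0, 0, 0, -0.012, 0.3],
  [0, 0, 0, 0, 0, -0.023, 0.3],
  [0, 0, 0, 0, 0, -0.023, 0.3],
  [0, 0, 0, 0, 0, -0.023, -1],
  [0, 0, 0, 0, 0, -0.023, -1],
  [0, 0, 0, 0, 0, -0.023, -1],
  [0, 0, 0, 0, 0, -0.023, -1],
], squeeze=40)

```text
time: 7.95
ee_pos: [0.6706, 0.1695, 0.0946]
ee_rot: [[-0.23, 0.97, 0.08], [0.923, 0.243, -0.298], [-0.309, 0.006, -0.951]]
ft_force: [5.7, 1.0, 0.3]
opening: 0.426
grip_force: 40.2
```

Call:
apply_moves([
  [0, 0, -0.2, 0.002, 0, 0, -1],
  [0, 0, -0.4, 0.002, 0, 0, -1],
  [0, 0, -0.6, 0.002, 0, 0, -1],
  [0, 0, -0.8, 0.002, 0, 0, -1],
  [0, 0, -0.8, 0.002, 0, 0, -1],
  [0, 0, -0.8, 0.002, 0, 0, -1],
])

```text
time: 8.55
ee_pos: [0.67, 0.1693, 0.0944]
ee_rot: [[0.166, 0.985, -0.053], [0.937, -0.174, -0.304], [-0.309, 0.001, -0.951]]
ft_force: [-1.5, 2.4, 6.2]
opening: 0.422
grip_force: 41.0
```

Call:
apply_moves([
  [0, 0, -0.2, 0, 0, 0, -1],
  [0, 0, -0.4, 0, 0, 0, -1],
  [0, 0, -0.6, 0, 0, 0, -1],
  [0, 0, -0.8, 0, 0, 0, -1],
  [0, 0, -0.8, 0, 0, 0, -1],
  [0, 0, -0.8, 0, 0, 0, -1],
])

```text
time: 9.15
ee_pos: [0.6694, 0.1694, 0.0944]
ee_rot: [[0.532, 0.829, -0.174], [0.788, -0.56, -0.256], [-0.31, -0.001, -0.951]]
ft_force: [-2.9, 3.1, 7.0]
opening: 0.422
grip_force: 41.1
```

Run:
```python
from h import *
o=observe();R=np.array(o['ee_rot']);print(np.degrees(np.arctan2(R[1,1],R[0,1])),o['ee_pos'],o['torque'],o['ft_force'])
```

```text
-34.02233354864935 [0.66939945 0.16944239 0.09442724] [ 0.28669103  0.69266023 -0.15127315] [-2.93762863  3.08297017  7.01431468]
```

Call:
apply_moves([
  [0, 0, 0, 0, 0, 0, 0.2],
  [0, 0, 0, 0, 0, 0, 0.2],
  [0, 0, 0, 0, 0, 0, 0.2],
])

```text
time: 9.45
ee_pos: [0.6699, 0.1686, 0.0931]
ee_rot: [[0.531, 0.829, -0.172], [0.788, -0.559, -0.257], [-0.31, 0.001, -0.951]]
ft_force: [0.2, -0.2, 0.7]
opening: 0.603
grip_force: 0.0
```

Run:
```python
from h import *
p,d=snap('scene','s4'); q,_=snap('top','t4')
a=cv2.resize(p[195:255,340:410][:,:,::-1],None,fx=5.5,fy=5.5,interpolation=2);b=cv2.resize(q[155:215,360:430][:,:,::-1],None,fx=5.5,fy=5.5,interpolation=2)
cv2.imwrite('pics/s4c.png',np.hstack([a,b]))
```

```text
(no output)
```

View pics/s4c.png

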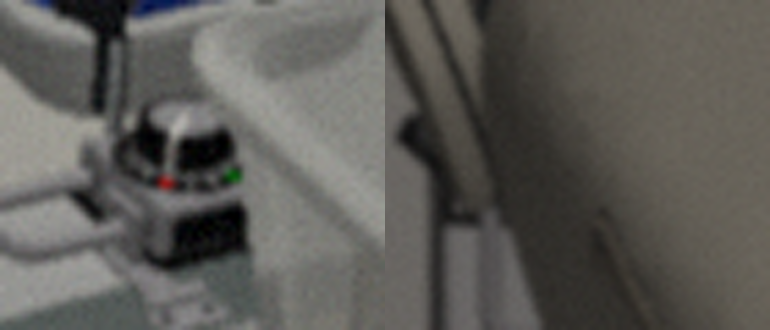

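The left half shows the dial's white line at (172,165), in line with the red mark at (165,183). Now I'll regrip and turn back 72° anticlockwise.

Call:
apply_moves([
  [0, 0, 0, 0, 0, 0, -1],
  [0, 0, 0, 0, 0, 0, -1],
  [0, 0, 0, 0, 0, 0, -1],
  [0, 0, 0.2, 0, 0, 0, -1],
  [0, 0, 0.4, 0, 0, 0, -1],
  [0, 0, 0.6, 0, 0, 0, -1],
  [0, 0, 0.8, 0, 0, 0, -1],
  [0, 0, 0.8, 0, 0, 0, -1],
])

```text
time: 10.35
ee_pos: [0.6705, 0.1687, 0.0937]
ee_rot: [[0.163, 0.985, -0.05], [0.937, -0.171, -0.306], [-0.31, 0.003, -0.951]]
ft_force: [2.9, -2.4, 0.1]
opening: 0.421
grip_force: 40.0
```

Call:
apply_moves([
  [0, 0, 0.2, 0, 0, 0, -1],
  [0, 0, 0.4, 0, 0, 0, -1],
  [0, 0, 0.6, 0, 0, 0, -1],
  [0, 0, 0.8, 0, 0, 0, -1],
  [0, 0, 0.8, 0, 0, 0, -1],
])

```text
time: 10.85
ee_pos: [0.6708, 0.1688, 0.0938]
ee_rot: [[-0.229, 0.97, 0.078], [0.923, 0.241, -0.299], [-0.309, 0.003, -0.951]]
ft_force: [3.9, 0.0, 0.2]
opening: 0.421
grip_force: 40.3
```

Call:
apply_moves([
  [0, 0, 0.2, 0, 0, 0, -1],
  [0, 0, 0.4, 0, 0, 0, -1],
  [0, 0, 0.6, 0, 0, 0, -1],
  [0, 0, 0.8, 0, 0, 0, -1],
  [0, 0, 0.8, 0, 0, 0, -1],
  [0, 0, 0.8, 0, 0, 0, -1],
])

```text
time: 11.45
ee_pos: [0.6716, 0.1694, 0.0939]
ee_rot: [[-0.581, 0.791, 0.193], [0.753, 0.612, -0.242], [-0.309, 0.005, -0.951]]
ft_force: [4.1, 2.1, 0.7]
opening: 0.422
grip_force: 40.6
```

Call:
apply_moves([
  [0, 0, 0, 0, 0, 0, 0.2],
  [0, 0, 0, 0, 0, 0, 0.3],
  [0, 0, 0, 0, 0, 0.02, 0.3],
  [0, 0, 0, 0, 0, 0.07, 0.3],
  [0, 0, 0, 0, 0, 0.13, 0.4],
  [0, 0, 0, 0, 0, 0.13, 0.5],
])

```text
time: 12.05
ee_pos: [0.6737, 0.1701, 0.1989]
ee_rot: [[-0.582, 0.788, 0.201], [0.751, 0.616, -0.24], [-0.313, 0.012, -0.95]]
ft_force: [0.1, -0.1, 1.0]
opening: 0.748
grip_force: 0.0
```

Run:
```python
from h import *
from scipy.spatial.transform import Rotation as R
o=observe(); r0=np.array(o['ee_rot']); print(o['time'],o['ee_pos'])
y=np.radians(92);c,s=np.cos(y),np.sin(y); W=np.array([[-s,c,0],[c,s,0],[0,0,-1]])
v=R.from_matrix(W@r0.T).as_rotvec(); print('full',np.round(np.degrees(v)/30,4),'half',np.round(np.degrees(v)/60,4))
z=np.load('pics/top0.npz'); w=cloud('top',z['d']); q=w[190:222,370:405].reshape(-1,3); k=q[(q[:,2]>.069)&(q[:,2]<.082)]
print(len(k)); 
for lo in np.arange(.575,.645,.008):
    e=k[(k[:,0]>lo)&(k[:,0]<lo+.008)]
    if len(e): print(round(lo,3),len(e),np.round([e[:,1].min(),e[:,1].max(),np.median(e[:,2])],3))
```

```text
12.05 [0.67371461 0.17009242 0.19888207]
full [0.2456 0.5814 1.7877] half [0.1228 0.2907 0.8938]
280
0.575 22 [0.153 0.181 0.075]
0.583 55 [0.143 0.188 0.076]
0.591 24 [0.143 0.189 0.077]
0.599 28 [0.143 0.189 0.077]
0.607 27 [0.143 0.189 0.076]
0.615 25 [0.143 0.189 0.076]
0.623 39 [0.135 0.19  0.076]
0.631 16 [0.143 0.191 0.075]
0.639 44 [0.137 0.199 0.077]
```

Call:
apply_moves([
  [0.123, 0.291, 0.894, -0.03, 0, 0, 0.6],
  [0.123, 0.291, 0.894, -0.06, 0, 0, 0.6],
  [0.123, 0.291, 0.894, -0.094, -0.005, 0, 0.6],
  [0.123, 0.291, 0.894, -0.094, -0.005, 0, 0.6],
])

```text
time: 12.45
ee_pos: [0.5965, 0.1642, 0.1913]
ee_rot: [[-0.901, 0.417, 0.12], [0.407, 0.908, -0.103], [-0.152, -0.044, -0.987]]
ft_force: [0.1, -0.8, -0.9]
opening: 0.801
grip_force: 0.0
```

Call:
apply_moves([
  [0.123, 0.291, 0.894, 0, 0, 0, 0.6],
  [0.123, 0.291, 0.894, 0, 0, 0, 0.6],
  [0.123, 0.291, 0.894, 0, 0, 0, 0.6],
  [0.123, 0.291, 0.894, 0, 0, 0, 0.6],
  [0.123, 0.291, 0.894, 0, 0, 0, 0.6],
])

```text
time: 12.95
ee_pos: [0.5999, 0.1648, 0.1913]
ee_rot: [[-0.999, -0.038, -0.004], [-0.038, 0.999, -0.01], [0.004, -0.01, -1.0]]
ft_force: [-0.7, 0.0, -0.2]
opening: 0.801
grip_force: 0.0
```

Call:
apply_moves([
  [0, 0, 0, 0.002, 0.001, -0.05, 0.5],
  [0, 0, 0, 0.002, 0.001, -0.1, 0.5],
  [0, 0, 0, 0.002, 0.001, -0.14, 0.5],
  [0, 0, 0, 0.002, 0.001, -0.155, 0.5],
  [0, 0, 0, 0.002, 0.001, -0.163, 0.5],
  [0, 0, 0, 0.002, 0.001, -0.163, 0.5],
])

```text
time: 13.55
ee_pos: [0.6013, 0.166, 0.0689]
ee_rot: [[-0.999, -0.038, -0.003], [-0.038, 0.999, -0.01], [0.004, -0.01, -1.0]]
ft_force: [-0.8, -0.1, 0.0]
opening: 0.749
grip_force: 0.0
```

Call:
apply_moves([
  [0, 0, 0, 0, 0, 0, -1],
  [0, 0, 0, 0, 0, 0, -1],
  [0, 0, 0, 0, 0, 0, -1],
  [0, 0, 0, 0, 0, 0, -1],
  [0, 0, 0, 0, 0, 0, -1],
], squeeze=35)

```text
time: 14.05
ee_pos: [0.6017, 0.1665, 0.0694]
ee_rot: [[-0.999, -0.039, -0.002], [-0.039, 0.999, -0.009], [0.002, -0.009, -1.0]]
ft_force: [-2.0, 5.4, 4.8]
opening: 0.542
grip_force: 35.3
```

Call:
apply_moves([
  [0, 0, 0, -0.006, 0, 0, -1],
  [0, 0, 0, -0.012, 0, 0, -1],
  [0, 0, 0, -0.02, -0.001, 0, -1],
  [0, 0, 0, -0.028, -0.001, 0, -1],
  [0, 0, 0, -0.036, -0.001, 0, -1],
  [0, 0, 0, -0.042, -0.002, 0, -1],
  [0, 0, 0, -0.042, -0.002, 0, -1],
])

```text
time: 14.75
ee_pos: [0.5696, 0.1643, 0.0687]
ee_rot: [[-0.999, -0.039, -0.002], [-0.039, 0.999, -0.01], [0.003, -0.01, -1.0]]
ft_force: [3.1, 4.6, 0.9]
opening: 0.539
grip_force: 34.9
```

Call:
apply_moves([
  [0, 0, 0, -0.003, 0, 0, -1],
  [0, 0, 0, -0.005, 0, 0, -1],
  [0, 0, 0, -0.005, 0, 0, -1],
])

```text
time: 15.05
ee_pos: [0.5694, 0.1647, 0.0696]
ee_rot: [[-0.999, -0.038, 0.004], [-0.038, 0.999, -0.009], [-0.004, -0.009, -1.0]]
ft_force: [10.4, 2.2, -2.1]
opening: 0.542
grip_force: 34.8
```

Call:
apply_moves([
  [0, 0, 0, 0.003, 0, 0, -1],
  [0, 0, 0, 0.003, 0, 0, 0.5],
  [0, 0, 0, 0.003, 0, 0, 0.5],
  [0, 0, 0, 0.003, 0, 0, 0.5],
  [0, 0, 0, 0.003, 0, 0.05, 0.5],
  [0, 0, 0, 0.003, 0, 0.11, 0.4],
  [0, 0, 0, 0.003, 0, 0.17, 0.3],
  [0, 0, 0, 0.003, 0, 0.17, 0.3],
])

```text
time: 15.85
ee_pos: [0.5712, 0.165, 0.2021]
ee_rot: [[-0.999, -0.039, 0.006], [-0.039, 0.999, -0.008], [-0.006, -0.008, -1.0]]
ft_force: [0.1, 0.2, 0.2]
opening: 0.652
grip_force: 0.0
```

Call:
apply_moves([
  [0, 0, -1, 0.03, 0, 0, 0.3],
  [0, 0, -1, 0.06, 0, 0, 0.3],
  [0, 0, -1, 0.1, 0.003, 0, 0.3],
  [0, 0, -1, 0.132, 0.006, 0, 0.3],
  [0, 0, -1, 0.132, 0.006, 0, 0.3],
])

```text
time: 16.35
ee_pos: [0.6689, 0.1686, 0.1948]
ee_rot: [[-0.884, 0.468, -0.008], [0.468, 0.884, -0.007], [0.004, -0.01, -1.0]]
ft_force: [0.9, -0.3, 0.0]
opening: 0.653
grip_force: 0.0
```

Call:
apply_moves([
  [0, 0, -1, 0, 0, 0, 0.3],
  [0, 0, -1, 0, 0, 0, 0.3],
  [0, 0, -1, 0, 0, 0, 0.3],
  [0, 0, -1, 0, 0, 0, 0.3],
  [0, 0, -1, 0, 0, 0, 0.3],
])

```text
time: 16.85
ee_pos: [0.6656, 0.1685, 0.1951]
ee_rot: [[-0.534, 0.846, -0.013], [0.846, 0.534, -0.003], [0.005, -0.012, -1.0]]
ft_force: [-0.1, -0.4, -0.2]
opening: 0.652
grip_force: 0.0
```

Run:
```python
from h import *
from scipy.spatial.transform import Rotation as R
o=observe(); r0=np.array(o['ee_rot']); print(o['time'],o['ee_pos'],o['ft_force'])
y=np.radians(2);c,s=np.cos(y),np.sin(y); W=np.array([[-s,c,0],[c,s,0],[0,0,-1]])
W=R.from_rotvec(-np.radians(18)*np.array([c,s,0])).as_matrix()@W
v=R.from_matrix(W@r0.T).as_rotvec(); print('rot',np.round(np.degrees(v)/30,4))
p,d=snap('scene','s5'); w=cloud('scene',d); q,dt=snap('top','t5'); wt=cloud('top',dt)
# tablet screen plane
a=w[150:215,265:320].reshape(-1,3); m=(a[:,2]>.01)&(a[:,2]<.145)&(a[:,0]>.53)&(a[:,0]<.61)&(a[:,1]>.33)&(a[:,1]<.48)
a=a[m]; best=None; rng=np.random.default_rng(0)
for _ in range(500):
    t=a[rng.choice(len(a),3,False)]; n=np.cross(t[1]-t[0],t[2]-t[0]); n/=np.linalg.norm(n)+1e-12
    i=np.abs((a-t[0])@n)<.002
    if best is None or i.sum()>best.sum(): best=i
b=a[best]; c0=b.mean(0); n=np.linalg.svd(b-c0,full_matrices=False)[2][2]; n*=-np.sign(n[0])
print(len(a),len(b),'c',np.round(c0,4),'n',np.round(n,4),'zrange',b[:,2].min(),b[:,2].max())
for lo in (.03,.06,.09,.12):
    e=b[(b[:,2]>lo)&(b[:,2]<lo+.02)]; t=e@np.array([n[1],-n[0],0])/np.hypot(n[0],n[1]); print(lo,t.min().round(4),t.max().round(4))
cv2.imwrite('pics/s5c.png',np.hstack([cv2.resize(p[195:265,330:400][:,:,::-1],(400,400),interpolation=2),cv2.resize(p[140:240,240:340][:,:,::-1],(400,400),interpolation=2)]))
```

```text
16.85 [0.66563864 0.1684902  0.1950917 ] [-0.06989376 -0.43720293 -0.2345088 ]
rot [-0.5816 -0.2036 -0.9965]
1702 1204 c [0.5758 0.4057 0.0824] n [-0.9008 -0.3518  0.2545] zrange 0.010335905968249626 0.14472576667099524
0.03 0.1121 0.2241
0.06 0.1124 0.2237
0.09 0.1128 0.2215
0.12 0.1122 0.2232
```

View pics/s5c.png

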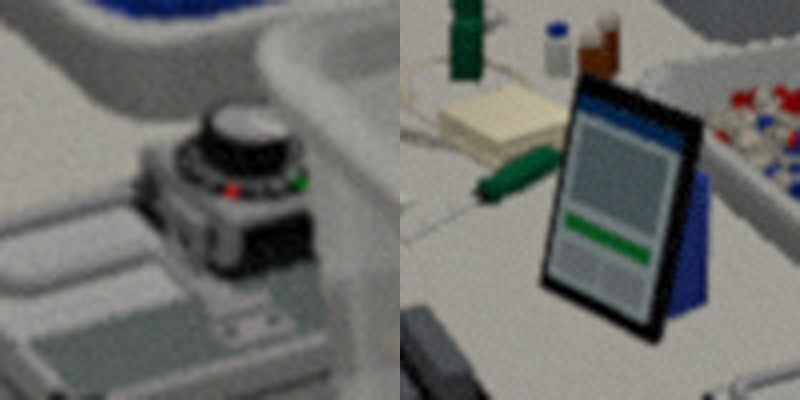

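The left half shows the shackle pulled out and the dial in its recess with red at (232,190) and green at (300,183). The right half shows the tablet leaning steadily on the block, screen outward. Now I'll grip the dial for the lift.

Call:
apply_moves([
  [-0.2, -0.07, -0.33, 0.003, 0, 0, 0.3],
  [-0.4, -0.14, -0.66, 0.003, 0, 0, 0.3],
  [-0.582, -0.204, -0.996, 0.003, 0, 0, 0.3],
  [-0.582, -0.204, -0.996, 0.003, 0, 0, 0.3],
  [-0.582, -0.204, -0.996, 0.003, 0, -0.05, 0.3],
  [-0.582, -0.204, -0.996, 0.003, 0, -0.1, 0.3],
  [-0.582, -0.204, -0.996, 0.003, 0, -0.112, 0.3],
  [-0.582, -0.204, -0.996, 0.003, 0, -0.112, 0.3],
])

```text
time: 17.75
ee_pos: [0.668, 0.1683, 0.1104]
ee_rot: [[-0.035, 0.999, 0.01], [0.95, 0.036, -0.311], [-0.311, -0.002, -0.95]]
ft_force: [0.2, 0.2, 0.5]
opening: 0.649
grip_force: 0.0
```

Call:
apply_moves([
  [0, 0, 0, 0, 0, -0.012, 0.3],
  [0, 0, 0, 0, 0, -0.024, 0.3],
  [0, 0, 0, 0, 0, -0.024, 0.3],
  [0, 0, 0, 0, 0, -0.024, -1],
  [0, 0, 0, 0, 0, -0.024, -1],
  [0, 0, 0, 0, 0, -0.024, -1],
  [0, 0, 0, 0, 0, -0.024, -1],
  [0, 0, 0, 0, 0, -0.024, -1],
], squeeze=80)

```text
time: 18.55
ee_pos: [0.6708, 0.1691, 0.0955]
ee_rot: [[-0.032, 0.999, 0.016], [0.95, 0.036, -0.309], [-0.309, 0.006, -0.951]]
ft_force: [2.8, -0.2, 6.7]
opening: 0.406
grip_force: 79.5
```

Call:
apply_moves([
  [0, 0, 0, 0.002, 0, 0.004, -1],
  [0, 0, 0, 0.002, 0, 0.01, -1],
  [0, 0, 0, 0.002, 0, 0.018, -1],
  [0, 0, 0, 0.002, 0, 0.03, -1],
  [0, 0, 0, 0.002, 0, 0.045, -1],
  [0, 0, 0, 0.002, 0, 0.06, -1],
  [0, 0, 0, 0.002, 0, 0.075, -1],
  [0, 0, 0, 0.002, 0, 0.09, -1],
  [0, 0, 0, 0.002, 0, 0.1, -1],
  [0, 0, 0, 0.002, 0, 0.1, -1],
])

```text
time: 19.55
ee_pos: [0.6717, 0.1691, 0.1709]
ee_rot: [[-0.032, 0.999, 0.016], [0.95, 0.035, -0.309], [-0.309, 0.005, -0.951]]
ft_force: [0.5, 0.7, -5.0]
opening: 0.402
grip_force: 80.7
```

Call:
apply_moves([
  [0, 0, 0, -0.02, 0.014, 0, -1],
  [0, 0, 0, -0.05, 0.035, 0, -1],
  [0, 0, 0, -0.09, 0.063, 0, -1],
  [0, 0, 0, -0.13, 0.092, 0, -1],
  [0, 0, 0, -0.17, 0.12, 0, -1],
  [0, 0, 0, -0.21, 0.148, 0, -1],
  [0, 0, 0, -0.25, 0.176, 0, -1],
  [0, 0, 0, -0.285, 0.2, -0.01, -1],
  [0, 0, 0, -0.315, 0.222, -0.03, -1],
  [0, 0, 0, -0.33, 0.232, -0.045, -1],
])

```text
time: 20.55
ee_pos: [0.4206, 0.3438, 0.1344]
ee_rot: [[-0.035, 0.999, 0.013], [0.95, 0.037, -0.31], [-0.31, 0.001, -0.951]]
ft_force: [0.5, -0.6, -6.6]
opening: 0.401
grip_force: 80.8
```

Call:
apply_moves([
  [0, 0, 0, -0.004, 0.003, -0.006, -1],
  [0, 0, 0, -0.004, 0.003, -0.011, -1],
  [0, 0, 0, -0.004, 0.003, -0.011, -1],
  [0, 0, 0, -0.004, 0.003, -0.011, -1],
])

```text
time: 20.95
ee_pos: [0.4214, 0.3446, 0.1273]
ee_rot: [[-0.031, 0.999, 0.013], [0.95, 0.034, -0.309], [-0.31, 0.003, -0.951]]
ft_force: [-0.8, -0.0, -4.6]
opening: 0.402
grip_force: 80.8
```

Run:
```python
from h import *
p,d=snap('scene','s6'); w=cloud('scene',d); o=observe(); print(o['time'],o['ee_pos'],o['ft_force'],o['torque'],o['opening'])
pu,pv=map(int,proj('scene',o['ee_pos'])); print(pu,pv)
u0=max(pu-60,0);v0=max(pv-60,0)
cv2.imwrite('pics/s6c.png',cv2.resize(p[v0:v0+130,u0:u0+170][:,:,::-1],None,fx=4.5,fy=4.5,interpolation=2))
a=w[150:215,265:320].reshape(-1,3); a=a[(a[:,2]>.01)&(a[:,2]<.145)&(a[:,0]>.53)&(a[:,0]<.61)&(a[:,1]>.33)&(a[:,1]<.48)];print('tablet',len(a),np.median(a,0))
q,dt=snap('top','t6'); wt=cloud('top',dt)
z0=o['ee_pos'][2]
b=wt[180:400,240:400].reshape(-1,3); b=b[(abs(b[:,0]-.35)<.11)&(abs(b[:,1]-.345)<.04)&(b[:,2]>.06)&(b[:,2]<.14)]; print(len(b))
for lo in np.arange(.28,.44,.02):
    e=b[(b[:,0]>lo)&(b[:,0]<lo+.02)]
    if len(e)>3: print(lo.round(2),len(e),np.round(np.percentile(e[:,2],[20,50,80,95]),3))
```

```text
21.0 [0.42138673 0.34470565 0.12746512] [ 0.45402441  0.4256207  -5.26919281] [ 0.37723197 -0.0584263  -0.03280019] 0.39498369970037434
240 192
tablet 1694 [0.57729349 0.40286152 0.08245742]
502
0.36 6 [0.105 0.107 0.108 0.109]
0.38 54 [0.115 0.118 0.119 0.137]
0.4 192 [0.117 0.134 0.136 0.137]
0.42 184 [0.118 0.134 0.137 0.138]
```

View pics/s6c.png

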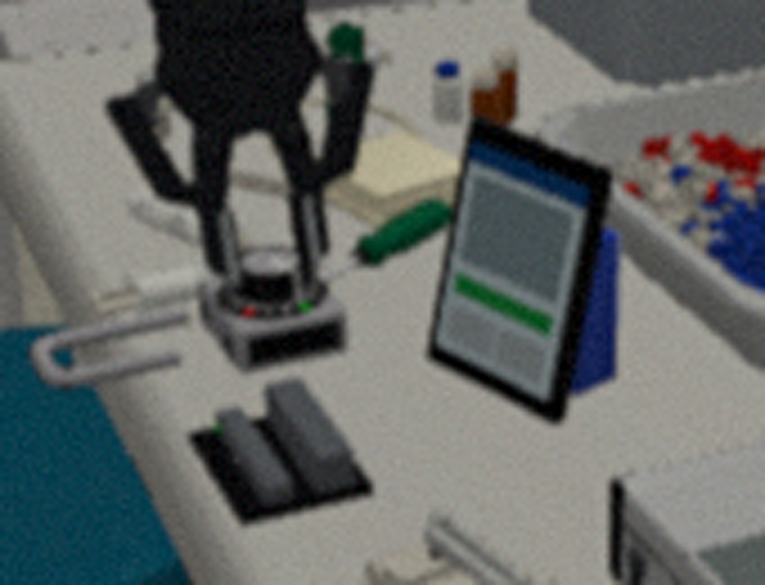

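The picture shows the lock hanging level from the gripper at (270,310), dial up, well clear of the dock, and the tablet still leaning at (520,270). One quick level check before I hand the job in.

Run:
```python
from h import *
for n,box in (('top',np.load('pics/t6.npz')['d']),('scene',np.load('pics/s6.npz')['d'])):
    b=cloud(n,box).reshape(-1,3)
    for lo,hi,r in((.112,.123,.045),(.131,.14,.017)):
        e=b[(np.hypot(b[:,0]-.421,b[:,1]-.345)<r)&(b[:,2]>lo)&(b[:,2]<hi)]
        if len(e)<15: continue
        c=e.mean(0); k=np.linalg.lstsq(np.c_[e[:,:2]-c[:2],np.ones(len(e))],e[:,2],rcond=None)[0]
        print(n,len(e),c.round(3),'tilt deg',np.degrees(np.arctan(k[:2])).round(1))
```

```text
top 262 [0.421 0.321 0.117] tilt deg [-0.1  4.8]
top 171 [0.421 0.342 0.136] tilt deg [-0.2 -1. ]
scene 238 [0.414 0.332 0.116] tilt deg [0.8 1.3]
scene 86 [0.421 0.344 0.134] tilt deg [2.4 2. ]
```

```bash
python3 -c "
from plant import close_job; print(close_job())"
```

```text
the job is handed in; nothing more can be done
None
```

I handed the job in after about 21 s of robot time: the tablet leans on the blue mould block with its screen outward, and the lock is open, off the case and held dial-up about 17 cm in front of the screen. By the depth images it is level to within about 2°, except one partly hidden patch of the lock body that read 4.8°; no verdict came back.

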